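Lock a picture frame's backing board with its swivel clips

TASK

Lock the backing board into the picture frame: with a closed fingertip, gently push round the three swivel clips that are still open (left, right and far side), until each points straight in over the board, square to its side of the frame. Do not pinch or force the clips; the near clip stays turned in as it is, the board stays in the frame, and the paint pot and tape roll on it and all the other things around stay where they are.

Things in the scene. Friction and masses are not known exactly. Their poses are not given: they have to be found in the camera images.
- frame: Pale wooden picture frame lying face down, its back up, 240 (x) by 360 (y) by 18 high (mm), fixed to the table. Its four sides are 40 wide, flat on top at 18 above the table. Origin: centre of its underside, on the table. Its x axis points from the near side to the far side (away from the robot, give or take 20 degrees), its y axis to the left side, z up.
- board: Brown wooden backing board 156 by 276 by 6 thick (mm), lying loose in the frame's opening; its top is 16 above the table, 2 below the frame's top. Origin: centre of its underside.
- clip_left (a joint): Turn (rad) of the clip on the frame's left side (+y of the frame): 0 = arm straight out, away from the frame's centre; grows counter-clockwise from above; +3.14 or -3.14 (the same place) = straight in over the board. Turns either way, stops at +3.6 and -3.6, stays where left (about 1 N at the tab). Starts open, anywhere between -2.1 and 2.1.
- clip_left_pivot (a point): Pivot of the left clip, a flat dark steel arm 14 mm wide, 60 long from the pivot, 5 thick (18.5 to 23.5 mm above the table), in the middle of the width of the frame's left side. This point is 18.5 mm above the table. Its x axis points along the arm towards the tab, z up.
- clip_left_tab (a point): Centre of the top of the left clip's upright red tab (12 mm along the arm, 14 across, reaching from the arm up to 40 mm above the table), 54 mm from the pivot along the arm.
- clip_right (a joint): Turn (rad) of the clip on the frame's right side (-y of the frame): 0 = arm straight out, away from the frame's centre; grows counter-clockwise from above; +3.14 or -3.14 (the same place) = straight in over the board. Turns either way, stops at +3.6 and -3.6, stays where left (about 1 N at the tab). Starts open, anywhere between -2.1 and 2.1.
- clip_right_pivot (a point): Pivot of the right clip, a flat dark steel arm 14 mm wide, 60 long from the pivot, 5 thick (18.5 to 23.5 mm above the table), in the middle of the width of the frame's right side. This point is 18.5 mm above the table. Its x axis points along the arm towards the tab, z up.
- clip_right_tab (a point): Centre of the top of the right clip's upright red tab (12 mm along the arm, 14 across, reaching from the arm up to 40 mm above the table), 54 mm from the pivot along the arm.
- clip_far (a joint): Turn (rad) of the clip on the frame's far side (+x of the frame): 0 = arm straight out, away from the frame's centre; grows counter-clockwise from above; +3.14 or -3.14 (the same place) = straight in over the board. Turns either way, stops at +3.6 and -3.6, stays where left (about 1 N at the tab). Starts open, anywhere between -2.1 and 2.1.
- clip_far_pivot (a point): Pivot of the far clip, a flat dark steel arm 14 mm wide, 60 long from the pivot, 5 thick (18.5 to 23.5 mm above the table), in the middle of the width of the frame's far side. This point is 18.5 mm above the table. Its x axis points along the arm towards the tab, z up.
- clip_far_tab (a point): Centre of the top of the far clip's upright red tab (12 mm along the arm, 14 across, reaching from the arm up to 40 mm above the table), 54 mm from the pivot along the arm.
- clip_near (a joint): Turn (rad) of the clip on the frame's near side (-x of the frame): 0 = arm straight out, away from the frame's centre; grows counter-clockwise from above; +3.14 or -3.14 (the same place) = straight in over the board. Turns either way, stops at +3.6 and -3.6, stays where left (about 1 N at the tab). Already turned in.
- clip_near_pivot (a point): Pivot of the near clip, a flat dark steel arm 14 mm wide, 60 long from the pivot, 5 thick (18.5 to 23.5 mm above the table), in the middle of the width of the frame's near side. This point is 18.5 mm above the table. Its x axis points along the arm towards the tab, z up.
- clip_near_tab (a point): Centre of the top of the near clip's upright red tab (12 mm along the arm, 14 across, reaching from the arm up to 40 mm above the table), 54 mm from the pivot along the arm.
- pot: Small paint pot with blue lid, 44 diameter, 45 tall (mm), standing on the board as a weight, near its right near corner. Origin: centre of its underside.
- tape: Yellow roll of tape, 48 diameter, 20 tall (mm), lying flat on the board, towards its left near corner. Origin: centre of its underside.
- glue: White glue bottle with orange cap, 50 diameter, 130 tall (mm), standing on the table to the left. Origin: centre of its underside.
- paint: Red paint bottle with black cap, 50 diameter, 100 tall (mm), standing on the table to the left. Origin: centre of its underside.
- sander: Cork sanding block 90 by 60 by 30 high (mm), on the table to the right. Origin: centre of its underside.
- driver: Screwdriver lying on the table to the right.
- brush: Paint brush lying on the table beyond the frame.

How it is judged:
At the end, for the whole second after the job is handed in: All four clips point straight in over the board within 0.25 rad (14 degrees) and are at rest; the board lies in the frame; pot, tape and the other loose things are within 15 mm of where they began, the pot, tape and bottles upright ((value of joint clip_left between 2.89 and 3.39 rad or value of joint clip_left between -3.39 and -2.89 rad) and (value of joint clip_right between 2.89 and 3.39 rad or value of joint clip_right between -3.39 and -2.89 rad) and (value of joint clip_far between 2.89 and 3.39 rad or value of joint clip_far between -3.39 and -2.89 rad) and (value of joint clip_near between 2.89 and 3.39 rad or value of joint clip_near between -3.39 and -2.89 rad) and velocity of joint clip_left between -0.1 and 0.1 rad/s and velocity of joint clip_right between -0.1 and 0.1 rad/s and velocity of joint clip_far between -0.1 and 0.1 rad/s and horizontal distance between board and frame below 0.008 m and height (world z) of board below 0.014 m and distance of each of pot, tape, glue, paint, sander, driver, brush from where it was at the start of the episode below 0.015 m and angle between each of pot, tape, glue, paint's own z axis and vertical below 0.2 rad); the robot touches nothing.
It fails at once if A clip is pinched or forced (more than 18 N from the fingers) (contact force between the fingers and clip_left above 18 N or contact force between the fingers and clip_right above 18 N or contact force between the fingers and clip_far above 18 N or contact force between the fingers and clip_near above 18 N).
It fails at once if The backing board is lifted or tipped out of the frame (height (world z) of board above 0.02 m or angle between board's own z axis and vertical above 0.1 rad).
It fails at once if The near clip, already closed, is turned out of place (not (value of joint clip_near between 2.89 and 3.39 rad or value of joint clip_near between -3.39 and -2.89 rad)).
It fails at once if A loose thing that should be left alone is lifted, carried or pushed more than 15 mm (distance of any of pot, tape, glue, paint, sander, driver, brush from where it was at the start of the episode above 0.015 m).
It also fails if it takes over 66 s, if anything falls off the work surface, if the arm or the gripper's body presses on something with over 40 N, if the wrist force passes 120 N, or if a joint passes its speed limit or range.

ROBOT

A 6-joint arm with a two-finger parallel gripper is mounted at the origin on the work surface. World frame = base frame: x ahead of the robot, y to its left, z up, the work surface at z = 0. Lengths are in m, angles in rad, forces in N, time in s.
With the tool pointing down it reaches from about 0.375 to 0.9 m from the base axis. Payload 3.1 kg.
Tool frame: the origin (TCP) lies at the very end of the fingers, on their centre line; the grasp point (between the pads) lies 19 mm behind it (manip.tcp_to_grasp is the distance from the TCP to the grasp point, in m); z points along the fingers, y is the line along which they close (so a half turn about z gives the same grasp; the last joint's range is limited). The gripper opens to 85 mm and grips with 20 to 120 N. Pads are 22 mm wide; open, the fingers measure 114 mm over their backs; the gripper's body (76 mm by 85 mm) begins 54 mm behind the grasp point. The pads swing forward as they close: fully open they stand 13 mm farther back than shut.
Start: joints at [-1.401, 0.527, 1.433, -0, 1.181, -0.178], TCP at [0.213, -0.588, 0.231] pointing down, gripper open.
Joint ranges: [-3.08, 3.08], [-0.75, 2.2], [0.22, 2.44], [-1.43, 4.57], [0, 2.65], [-2.85, 2.85]. Speed limits (rad/s): [2.79, 2.79, 3.14, 3.14, 3.14, 3.14].

INTERFACE

Orientations are given as a unit quaternion [x, y, z, w].
In Python, from station import manip gives the robot as it stands. The module is installed in compiled form; this text tells all that it offers.
- The arm moves only by the tool step_arm, never from a script. Its argument "commands" is one flat list of numbers, 6 for each row, row after row: the shift along the tool's x, y, z in m, then the turn, a rotation vector about the tool's x, y, z in degrees. A call has exactly 10 rows; each row is the pose to reach, as a shift and turn from the pose commanded when the call began, along the tool's axes at that moment; what a row does not reach only later rows make up. A row lasts 1/10 s, in which the tool goes at most 50 mm and 8.59 degrees, less where a joint would pass 70% of its speed; a pose out of reach is approached as far as the arm can. A call with a gripper value outside its range is refused whole. "jaw" is the opening in per cent of the stroke, from 0 (shut) to 100 (fully open), set as the call begins (left out, the last holds). The fingers move at their own pace and stop on an object; "grip_force" is the grip in N (left out, the last holds). Time passes only in rows, so rows that repeat a pose let the fingers close, or fill a call up. It gives the time, the measured TCP pose, the force, the opening and the grip force at its end, in the units of the state.
- manip.sense(): the state, without advancing time (a new reading comes with each control period).
- manip.snapshot(name): name is "scene" or "top" or "wrist"; returns a dict with "pixels" (480x640x3 uint8, blue, green, red), "fx", "fy", "cx", "cy" (pixels), "R" (3x3) and "t" (3): a world point X has camera coordinates R X + t; the wrist camera has in their place "mount" (4x4, takes a point from camera to tool coordinates, whose origin is the TCP and whose axes are the flange's). Camera axes: x right, y down, z forward; pixel columns grow to the right and rows downward; lengths in m; the calibration is good to about 2 mm. The wrist camera is an equidistant fisheye: a pixel r from the principal point sees the ray r / f radians off the axis. A picture is of the moment at which its call begins: read the wrist's pose just before it. There is no depth.
- manip.sign_off(): hands the job in; it is judged then, once.
The state is a dict: "t": time; "q": joint angles; "qd": joint speeds; "tau": joint torques, N m; "tcp_pos": TCP position; "tool_rot": TCP orientation; "force": force on the tool from outside, world axes, zero at the start; "ft_torque": the same for the moment, N m; "finger_gap": opening from 0.0 (shut) to 1.0 (fully open); "gripper_force": force on a finger pad.
Only numpy, scipy, OpenCV 4.12 (cv2) and the standard library are available. Lean on these libraries where they do the work, as an engineer would, in place of code of your own. Each camera call takes 0.05 s, during which the arm holds its last target. There are 200 camera calls.

## Working session

There is one attempt and no reset: what is moved stays moved. The work goes in short steps, Python scripts to look and compute and a tool call to move; the robot and the scene stay as the last step left them, time stands still between calls to the robot, and variables do not carry over. Pictures are saved under pics/ and viewed, at most 10 in all, crops included, and the job is handed in when it is done.

Besides the shell and the picture viewer there is one more tool, called after ">>>" in YAML: its name, and indented under it one key for each argument. step_arm: Moves the arm, as the interface text tells. Its arguments: {"type":"object","properties":{"commands":{"type":"array","items":{"type":"number"}},"jaw":{"type":"number"},"grip_force":{"type":"number"}},"required":["commands"]}

```bash
mkdir -p pics; python3 - <<'E'
from station import manip
import cv2
s=manip.sense();print(s)
for n in("top","scene"):
    d=manip.snapshot(n);cv2.imwrite(f"pics/{n}0.png",d["pixels"]);print(n,{k:v for k,v in d.items() if k!="pixels"})
E
```

```text
{'t': 0.0, 'q': array([-1.40151775e+00,  5.28472053e-01,  1.43394759e+00,  1.45170623e-05,
        1.18142841e+00, -1.78497443e-01]), 'qd': array([ 0.00034387,  0.00119979, -0.00052809,  0.00070177, -0.0008543 ,
       -0.00097391]), 'tau': array([-4.35684451e-04, -4.42354596e+01, -1.78028387e+01, -4.13826565e-04,
        8.50067911e-03, -1.59065214e-07]), 'tcp_pos': array([ 0.21290974, -0.58682133,  0.23031563]), 'tool_rot': array([ 9.84919388e-01,  1.73010194e-01,  1.19100875e-05, -1.12765893e-03]), 'force': array([ 0.47975887,  0.32345408, -0.43615938]), 'ft_torque': array([ 0.09784768, -0.04120846, -0.04318514]), 'gripper_force': 0.0, 'finger_gap': 0.9962181679559403}
top {'fx': 507.5523143139234, 'fy': 507.5523143139234, 'cx': 310.49576334852486, 'cy': 233.28003663244687, 'R': array([[-0.02283366, -0.99966676, -0.01204108],
       [-0.99529376,  0.02386504, -0.09391911],
       [ 0.09417517,  0.0098399 , -0.99550701]]), 't': array([0.02089464, 0.59800015, 1.49611626])}
scene {'fx': 519.0100784999717, 'fy': 519.0100784999717, 'cx': 323.39717059589566, 'cy': 241.2890458927763, 'R': array([[ 0.50525695,  0.86292818,  0.00838809],
       [ 0.70462879, -0.4069198 , -0.58130417],
       [-0.49821047,  0.29961847, -0.8136431 ]]), 't': array([-0.27667116, -0.38716131,  1.56860475])}
```

```bash
python3 - <<'E'
import cv2
a=cv2.imread("pics/top0.png")[40:340,150:510]
cv2.imwrite("pics/top0c.png",cv2.resize(a,(720,600),interpolation=cv2.INTER_CUBIC))
E
```

```text
(no output)
```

View pics/top0c.png

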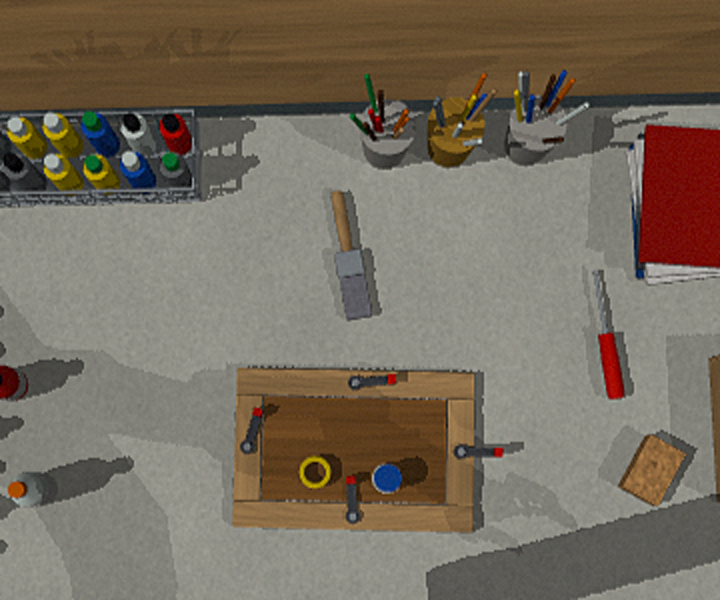

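View pics/scene0.png

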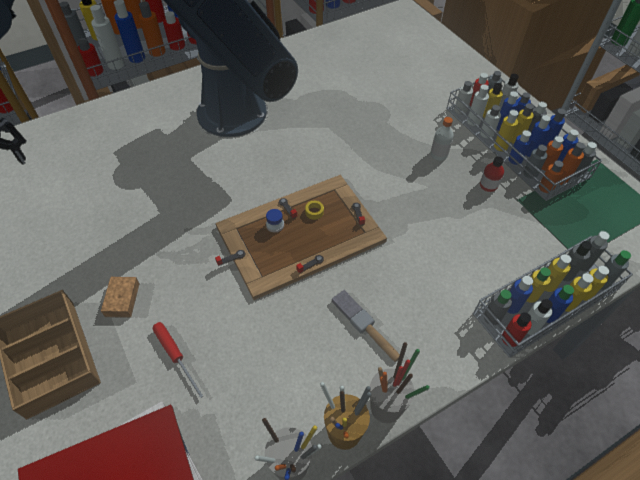

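The top view (2x crop) shows the left clip pivot at (247,447) with its tab at (258,411). The right clip is at (460,452), tab (500,452); the far clip at (355,383), tab (392,379); the near clip at (353,517), tab (351,480). The pot is at (387,478) and the tape at (315,472).

```bash
cat > h.py <<'E'
import numpy as np
from station import manip
def ray(d,u,v,z):
    r=d["R"].T@np.array([(u-d["cx"])/d["fx"],(v-d["cy"])/d["fy"],1]);c=-d["R"].T@d["t"]
    return c+r*(z-c[2])/r[2]
E
python3 - <<'E'
from h import *
d=manip.snapshot("top")
P=dict(cFL=(237,368,.018),cFR=(474,374,.018),cNR=(472,530,.018),cNL=(234,525,.018),
pL=(247,447,.0235),pR=(460,452,.0235),pF=(355,383,.0235),pN=(353,517,.0235),
tL=(258,411,.04),tR=(500,452,.04),tF=(392,379,.04),tN=(351,480,.04),pot=(387,478,.061),tape=(315,472,.036))
W={k:ray(d,u/2+150,v/2+40,z) for k,(u,v,z) in P.items()}
for k,w in W.items():print(k,w.round(4))
c=sum(W[k] for k in W if k[0]=='c')/4
y=W['cFL']-W['cFR']+W['cNL']-W['cNR'];a=np.arctan2(-y[0],y[1]);print("c",c,"yaw",np.degrees(a),[np.linalg.norm(W[i]-W[j]) for i,j in(('cFL','cFR'),('cNL','cNR'),('cFL','cNL'),('cFR','cNR'))])
ex=np.array([np.cos(a),np.sin(a)]);ey=np.array([-ex[1],ex[0]])
for k,w in W.items():
  v=w[:2]-c[:2];print(k,(v@ex).round(4),(v@ey).round(4))
for s,o in(('L',90),('R',-90),('F',0),('N',180)):
  v=(W['t'+s]-W['p'+s])[:2];print(s,np.linalg.norm(v),(np.degrees(np.arctan2(v[1],v[0])-a)-o+180)%360-180)
E
```

```text
cFL [0.6306 0.1337 0.018 ]
cFR [ 0.6128 -0.2246  0.018 ]
cNR [ 0.3794 -0.213   0.018 ]
cNL [0.3947 0.1417 0.018 ]
pL [0.5104 0.1199 0.0235]
pR [ 0.4956 -0.1986  0.0235]
pF [ 0.6029 -0.0444  0.0235]
pN [ 0.4028 -0.0362  0.0235]
tL [0.5629 0.1013 0.04  ]
tR [ 0.4938 -0.2555  0.04  ]
tF [ 0.606  -0.0993  0.04  ]
tN [ 0.4576 -0.0344  0.04  ]
pot [ 0.4593 -0.0865  0.061 ]
tape [0.4706 0.0186 0.036 ]
c [ 0.50437271 -0.04054375  0.018     ] yaw -2.6586763187907296 [np.float64(0.3586630462521375), np.float64(0.35498307779304134), np.float64(0.23604832794715772), np.float64(0.23371674505295237)]
cFL 0.118 0.1799
cFR 0.1169 -0.1788
cNR -0.1169 -0.178
cNL -0.118 0.177
pL -0.0014 0.1606
pR -0.0015 -0.1583
pF 0.0986 0.0007
pN -0.1017 -0.0004
tL 0.0519 0.1444
tR -0.0006 -0.2152
tF 0.1042 -0.0539
tN -0.047 0.004
pot -0.0429 -0.048
tape -0.0365 0.0575
L 0.05571333939690185 -106.86615507956776
R 0.05697392284695185 0.8369824503125187
F 0.054938831123012524 -84.15186002815645
N 0.0548685555657896 -175.40094106588043
```

```bash
cat >> h.py <<'E'
from scipy.spatial.transform import Rotation as Rn
C=np.array([.503,-.040]);A=-2.66
PIV=dict(R=(0,-.16),F=(.1,0),L=(0,.16))
SG=dict(R=1,F=-1,L=-1); YO=dict(R=90,F=-90+360,L=90)   # tool x yaw = phi+YO
def u(a): a=np.radians(a);return np.array([np.cos(a),np.sin(a)])
def pose(k,phi,z,off=.018,r=.054):
    piv=C+PIV[k][0]*u(A)+PIV[k][1]*u(A+90);f=phi+A
    p=piv+r*u(f)-SG[k]*off*u(f+90)
    return np.array([*p,z]),f+YO[k]
def rel(targets,base=None):
    if base is None:
        s=manip.sense();R=Rn.from_quat(s["tool_rot"]);x=R.apply([1,0,0]);base=(s["tcp_pos"],np.degrees(np.arctan2(x[1],x[0])))
        print("at",base[0].round(4),round(base[1],1),"F",s["force"].round(1))
    p0,y0=base;X=np.array([*u(y0),0]);Y=np.array([*u(y0-90),0])
    for p,y in targets:
        d=p-p0;print([round(float(v),4) for v in (d@X,d@Y,-d[2])],round(float((y0-y+180)%360-180),1))
E
python3 - <<'E'
from h import *
p=pose('R',-102,.11);print(p);rel([p])
E
```

```text
(array([ 0.46449408, -0.24751413,  0.11      ]), -14.659999999999997)
at [ 0.2129 -0.587   0.2305] 19.9 F [ 0.3 -0.2 -0.3]
[0.3522, -0.2334, 0.1205] 34.6
```

>>> step_arm:
  commands: [0.035,-0.023,0.012,0,0,3.5,0.07,-0.047,0.024,0,0,7,0.106,-0.07,0.036,0,0,10.5,0.141,-0.093,0.048,0,0,14,0.176,-0.117,0.06,0,0,17.5,0.211,-0.14,0.072,0,0,21,0.247,-0.163,0.084,0,0,24,0.282,-0.187,0.096,0,0,28,0.317,-0.21,0.108,0,0,31,0.352,-0.233,0.12,0,0,34.6]
  jaw: 0

```text
t: 1.15
tcp_pos: [0.4653, -0.2471, 0.1108]
tool_rot: [0.992, -0.129, -0.0, -0.0]
force: [0.3, -0.2, 0.2]
finger_gap: 0.002
gripper_force: 0.0
```

```bash
python3 - <<'E'
from h import *
import cv2
s=manip.sense();print(s["finger_gap"],s["q"][5])
cv2.imwrite("pics/w1.png",manip.snapshot("wrist")["pixels"])
rel([pose('R',-102,.028)])
E
```

```text
0.002072816060597977 1.1291339624519503
at [ 0.4669 -0.2412  0.1091] -14.7 F [ 1.5  2.5 -1.5]
[-0.0008, 0.0067, 0.0811] -0.1
```

View pics/w1.png

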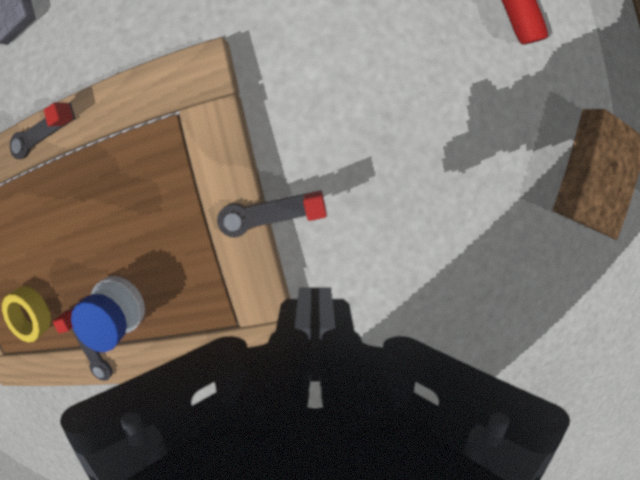

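The wrist view shows the closed fingertip at (315,290), directly behind the right clip's tab at (315,205), with the pivot at (232,220). The way down is clear.

>>> step_arm:
  commands: [0,0,0.005,0,0,0,0,0,0.018,0,0,0,0,0,0.034,0,0,0,0,0,0.05,0,0,0,0,0,0.064,0,0,0,0,0,0.074,0,0,0,0,0,0.08,0,0,0,0,0,0.082,0,0,0,0,0,0.082,0,0,0,0,0,0.082,0,0,0]

```text
t: 2.2
tcp_pos: [0.4648, -0.2489, 0.0298]
tool_rot: [0.992, -0.128, 0.0, 0.0]
force: [-0.4, -0.1, 0.5]
finger_gap: -0.0
gripper_force: 0.0
```

```bash
python3 - <<'E'
from h import *
rel([pose('R',-102,.028)])
for a in (-102,-42,18): 
  print(a);rel([pose('R',a+6*i,.028) for i in range(1,11)],pose('R',a,.028))
  break
print("last 72");rel([pose('R',18+i,.028) for i in (8,16,24,32,40,48,56,62,67,70,72)],pose('R',18,.028))
E
```

```text
at [ 0.4648 -0.2489  0.0298] -14.7 F [-0.4 -0.1  0.5]
[-0.0006, -0.0012, 0.0018] -0.0
-102
[0.0057, 0.0016, -0.0] -6.0
[0.0116, 0.0026, -0.0] -12.0
[0.0176, 0.0029, -0.0] -18.0
[0.0235, 0.0027, -0.0] -24.0
[0.0294, 0.0018, -0.0] -30.0
[0.0352, 0.0003, -0.0] -36.0
[0.0408, -0.0018, -0.0] -42.0
[0.0461, -0.0045, -0.0] -48.0
[0.0511, -0.0077, -0.0] -54.0
[0.0558, -0.0114, -0.0] -60.0
last 72
[0.0077, 0.002, -0.0] -8.0
[0.0156, 0.0029, -0.0] -16.0
[0.0235, 0.0027, -0.0] -24.0
[0.0314, 0.0013, -0.0] -32.0
[0.0389, -0.0011, -0.0] -40.0
[0.0461, -0.0045, -0.0] -48.0
[0.0527, -0.0089, -0.0] -56.0
[0.0572, -0.0128, -0.0] -62.0
[0.0607, -0.0163, -0.0] -67.0
[0.0626, -0.0186, -0.0] -70.0
[0.0638, -0.0202, -0.0] -72.0
```

>>> step_arm:
  commands: [0.0057,0.0016,0.001,0,0,-6,0.0116,0.0026,0.001,0,0,-12,0.0176,0.0029,0.001,0,0,-18,0.0235,0.0027,0.001,0,0,-24,0.0294,0.0018,0.001,0,0,-30,0.0352,0.0003,0.001,0,0,-36,0.0408,-0.0018,0.001,0,0,-42,0.0461,-0.0045,0.001,0,0,-48,0.0511,-0.0077,0.001,0,0,-54,0.0558,-0.0114,0.001,0,0,-60]

```text
t: 3.2
tcp_pos: [0.5215, -0.2516, 0.0289]
tool_rot: [0.922, 0.388, -0.0, 0.0]
force: [-0.9, -0.2, -1.3]
finger_gap: -0.001
gripper_force: 0.4
```

```bash
python3 - <<'E'
from h import *
import cv2
print(pose('R',-42,.028));rel([pose('R',-42,.028)])
cv2.imwrite("pics/w2.png",manip.snapshot("wrist")["pixels"])
E
```

```text
(array([ 0.52133206, -0.25058734,  0.028     ]), 45.34)
at [ 0.5215 -0.2516  0.0289] 45.6 F [-0.9 -0.2 -1.3]
[0.0006, -0.0008, 0.0009] 0.3
```

View pics/w2.png

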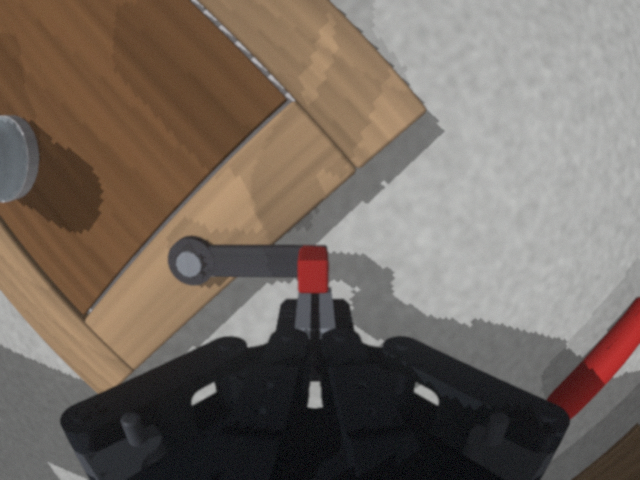

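The wrist view shows the fingertip square against the tab at (313,270). The arm is level across to the pivot at (188,262), so the clip is following. I'll carry on.

>>> step_arm:
  commands: [0.0057,0.0016,0,0,0,-6,0.0116,0.0026,0,0,0,-12,0.0176,0.0029,0,0,0,-18,0.0235,0.0027,0,0,0,-24,0.0294,0.0018,0,0,0,-30,0.0352,0.0003,0,0,0,-36,0.0408,-0.0018,0,0,0,-42,0.0461,-0.0045,0,0,0,-48,0.0511,-0.0077,0,0,0,-54,0.0558,-0.0114,0,0,0,-60]

```text
t: 4.25
tcp_pos: [0.5531, -0.2042, 0.029]
tool_rot: [0.605, 0.796, 0.0, 0.001]
force: [-0.7, -0.2, -0.6]
finger_gap: -0.0
gripper_force: 0.4
```

>>> step_arm:
  commands: [0.0057,0.0016,0,0,0,-6,0.0116,0.0026,0,0,0,-12,0.0176,0.0029,0,0,0,-18,0.0235,0.0027,0,0,0,-24,0.0294,0.0018,0,0,0,-30,0.0352,0.0003,0,0,0,-36,0.0408,-0.0018,0,0,0,-42,0.0461,-0.0045,0,0,0,-48,0.0511,-0.0077,0,0,0,-54,0.0558,-0.0114,0,0,0,-60]

```text
t: 5.25
tcp_pos: [0.5276, -0.1532, 0.0291]
tool_rot: [0.126, 0.992, -0.0, 0.001]
force: [0.2, -0.6, 0.4]
finger_gap: 0.003
gripper_force: 0.4
```

```bash
python3 - <<'E'
from h import *
rel([pose('R',78,.028)]); print(manip.sense()["q"])
rel([pose('R',78+i,.028) for i in (4,8,11,12)]+[pose('R',90,.028,off=.018+j) for j in(.005,.012,.02)]+[pose('R',90,.1,off=.04)],pose('R',78,.028))
E
```

```text
at [ 0.5276 -0.1532  0.0291] 165.5 F [ 0.2 -0.6  0.4]
[0.0012, 0.0008, 0.0011] 0.1
[-4.86222868e-01  7.39520631e-01  1.76574849e+00  4.49495493e-04
  6.33560729e-01 -1.80385938e+00]
[0.0038, 0.0011, -0.0] -4.0
[0.0077, 0.002, -0.0] -8.0
[0.0106, 0.0024, -0.0] -11.0
[0.0116, 0.0026, -0.0] -12.0
[0.0067, 0.0036, -0.0] -12.0
[-0.0001, 0.0051, -0.0] -12.0
[-0.0079, 0.0067, -0.0] -12.0
[-0.0099, 0.0071, -0.072] -12.0
```

>>> step_arm:
  commands: [0.004,0.001,0,0,0,-4,0.008,0.002,0,0,0,-8,0.011,0.0024,0,0,0,-11,0.0126,0.0026,0,0,0,-12,0.0126,0.0026,0,0,0,-12,0.007,0.0036,0,0,0,-12,0,0.005,0,0,0,-12,-0.008,0.007,-0.005,0,0,-12,-0.01,0.007,-0.03,0,0,-12,-0.01,0.007,-0.072,0,0,-12]

```text
t: 6.25
tcp_pos: [0.5378, -0.1483, 0.0992]
tool_rot: [0.023, 1.0, 0.001, -0.002]
force: [0.3, -0.8, -0.6]
finger_gap: -0.003
gripper_force: 0.0
```

```bash
python3 - <<'E'
from h import *
b=pose('R',90,.1,off=.04);p=pose('F',-72,.1);print(b,p,pose('F',-72,.028));rel([p],b);rel([p])
print(manip.sense()["q"][5])
E
```

```text
(array([ 0.53803754, -0.14774215,  0.1       ]), 177.34) (array([ 0.63453647, -0.09195521,  0.1       ]), 195.34) (array([ 0.63453647, -0.09195521,  0.028     ]), 195.34)
[-0.0938, 0.0602, -0.0] -18.0
at [ 0.5378 -0.1483  0.0992] 177.3 F [ 0.3 -0.8 -0.6]
[-0.094, 0.0609, -0.0008] -18.0
-1.9934269915939817
```

>>> step_arm:
  commands: [-0.015,0.01,0,0,0,-3,-0.035,0.022,0,0,0,-7,-0.055,0.036,0,0,0,-11,-0.075,0.048,0,0,0,-15,-0.088,0.057,0,0,0,-17,-0.094,0.0605,0,0,0,-18,-0.094,0.0605,0.015,0,0,-18,-0.094,0.0605,0.03,0,0,-18,-0.094,0.0605,0.04,0,0,-18,-0.094,0.0605,0.045,0,0,-18]

```text
t: 7.25
tcp_pos: [0.6329, -0.0929, 0.0529]
tool_rot: [-0.133, 0.991, 0.001, -0.002]
force: [-0.4, -0.3, -1.3]
finger_gap: 0.001
gripper_force: 0.0
```

```bash
python3 - <<'E'
from h import *
import cv2
rel([pose('F',-72,.028)])
cv2.imwrite("pics/w3.png",manip.snapshot("wrist")["pixels"])
rel([pose('F',-72-6*i,.028) for i in range(1,11)],pose('F',-72,.028))
E
```

```text
at [ 0.6329 -0.0929  0.0529] -164.7 F [-0.4 -0.3 -1.3]
[-0.0018, 0.0005, 0.0249] -0.1
[0.0057, -0.0016, -0.0] 6.0
[0.0116, -0.0026, -0.0] 12.0
[0.0176, -0.0029, -0.0] 18.0
[0.0235, -0.0027, -0.0] 24.0
[0.0294, -0.0018, -0.0] 30.0
[0.0352, -0.0003, -0.0] 36.0
[0.0408, 0.0018, -0.0] 42.0
[0.0461, 0.0045, -0.0] 48.0
[0.0511, 0.0077, -0.0] 54.0
[0.0558, 0.0114, -0.0] 60.0
```

View pics/w3.png

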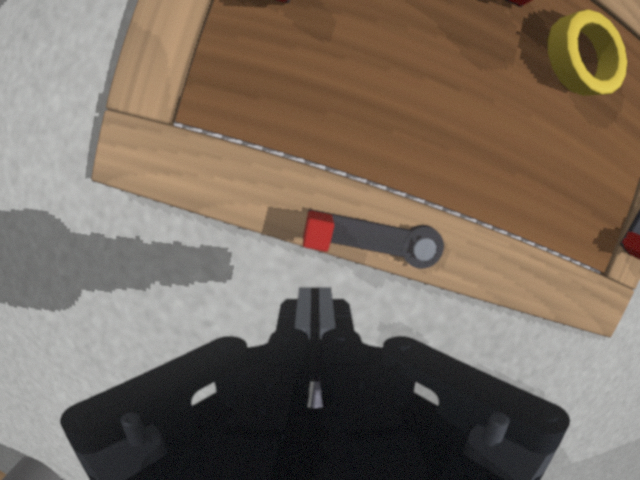

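The fingertip at (315,290) is behind the far clip's tab at (318,230), with a clear gap between them. Next I descend and push.

>>> step_arm:
  commands: [-0.0015,0.0005,0.01,0,0,0,-0.0015,0.0005,0.02,0,0,0,-0.0015,0.0005,0.025,0,0,0,-0.0015,0.0005,0.025,0,0,0,0.0042,-0.0011,0.025,0,0,6,0.0101,-0.0021,0.025,0,0,12,0.0161,-0.0024,0.025,0,0,18,0.022,-0.0022,0.025,0,0,24,0.0279,-0.0013,0.025,0,0,30,0.0337,0.0002,0.025,0,0,36]

```text
t: 8.3
tcp_pos: [0.6033, -0.1022, 0.031]
tool_rot: [0.182, 0.983, -0.0, 0.001]
force: [0.9, -1.0, -0.1]
finger_gap: 0.003
gripper_force: 0.4
```

```bash
python3 - <<'E'
from h import *
rel([pose('F',-108,.028)])
print(manip.sense()["q"][5])
rel([pose('F',-168-6*i,.028) for i in (1,2)]+[pose('F',-180,.028,off=.018+j) for j in(.005,.012,.02)]+[pose('F',-180,.1,off=.038)],pose('F',-168,.028))
E
```

```text
at [ 0.6033 -0.1022  0.031 ] 159.1 F [ 0.9 -1.  -0.1]
[0.0027, -0.0003, 0.003] -0.3
-1.555586730536819
[0.0057, -0.0016, -0.0] 6.0
[0.0116, -0.0026, -0.0] 12.0
[0.0067, -0.0036, -0.0] 12.0
[-0.0001, -0.0051, -0.0] 12.0
[-0.0079, -0.0067, -0.0] 12.0
[-0.0079, -0.0067, -0.072] 12.0
```

>>> step_arm:
  commands: [0.0057,-0.0016,0.001,0,0,6,0.0116,-0.0026,0.002,0,0,12,0.0176,-0.0029,0.002,0,0,18,0.0235,-0.0027,0.002,0,0,24,0.0294,-0.0018,0.002,0,0,30,0.0352,-0.0003,0.002,0,0,36,0.0408,0.0018,0.002,0,0,42,0.0461,0.0045,0.002,0,0,48,0.0511,0.0077,0.002,0,0,54,0.0558,0.0114,0.002,0,0,60]

```text
t: 9.3
tcp_pos: [0.5546, -0.0715, 0.0289]
tool_rot: [0.649, 0.761, 0.0, 0.001]
force: [0.3, -0.7, 0.8]
finger_gap: 0.002
gripper_force: 0.4
```

>>> step_arm:
  commands: [0.004,-0.001,0,0,0,4,0.008,-0.002,0,0,0,8,0.011,-0.0024,0,0,0,11,0.0126,-0.0026,0,0,0,12,0.0126,-0.0026,0,0,0,12,0.007,-0.0036,0,0,0,12,0,-0.005,0,0,0,12,-0.007,-0.0067,-0.005,0,0,12,-0.008,-0.0067,-0.03,0,0,12,-0.008,-0.0067,-0.072,0,0,12]

```text
t: 10.3
tcp_pos: [0.547, -0.0808, 0.099]
tool_rot: [0.724, 0.69, -0.001, -0.003]
force: [1.1, -1.1, 0.6]
finger_gap: 0.002
gripper_force: 0.0
```

```bash
python3 - <<'E'
from h import *
b=pose('F',-180,.1,off=.038)
# left clip starts at world dir -17 frame; finger begins at -5
rel([pose('L',-5,.1)],b);rel([b,pose('L',-5,.1)]);print(pose('L',-5,.1))
rel([pose('L',-5-6*i,.028) for i in range(1,11)],pose('L',-5,.028))
E
```

```text
[0.2112, 0.0094, -0.0] 5.0
at [ 0.547  -0.0808  0.099 ] 87.3 F [ 1.1 -1.1  0.6]
[0.0007, 0.0002, -0.001] -0.1
[0.2119, 0.0092, -0.001] 4.9
(array([0.56634288, 0.13046909, 0.1       ]), 82.34)
[-0.0057, 0.0016, -0.0] 6.0
[-0.0116, 0.0026, -0.0] 12.0
[-0.0176, 0.0029, -0.0] 18.0
[-0.0235, 0.0027, -0.0] 24.0
[-0.0294, 0.0018, -0.0] 30.0
[-0.0352, 0.0003, -0.0] 36.0
[-0.0408, -0.0018, -0.0] 42.0
[-0.0461, -0.0045, -0.0] 48.0
[-0.0511, -0.0077, -0.0] 54.0
[-0.0558, -0.0114, -0.0] 60.0
```

>>> step_arm:
  commands: [0.02,0.001,0,0,0,0,0.05,0.002,0,0,0,1,0.085,0.004,0,0,0,2,0.12,0.005,0,0,0,3,0.15,0.007,0,0,0,4,0.178,0.008,0,0,0,5,0.198,0.009,0.005,0,0,5,0.2085,0.0094,0.02,0,0,5,0.2115,0.0094,0.035,0,0,5,0.2115,0.0094,0.045,0,0,5]

```text
t: 11.3
tcp_pos: [0.5671, 0.1301, 0.0533]
tool_rot: [0.753, 0.658, -0.001, -0.001]
force: [-0.4, -0.3, -0.3]
finger_gap: -0.001
gripper_force: 0.0
```

```bash
python3 - <<'E'
from h import *
import cv2
rel([pose('L',-5,.028)])
cv2.imwrite("pics/w4.png",manip.snapshot("wrist")["pixels"])
E
```

```text
at [0.5671 0.1301 0.0533] 82.3 F [-0.4 -0.3 -0.3]
[0.0003, -0.0008, 0.0253] -0.0
```

View pics/w4.png

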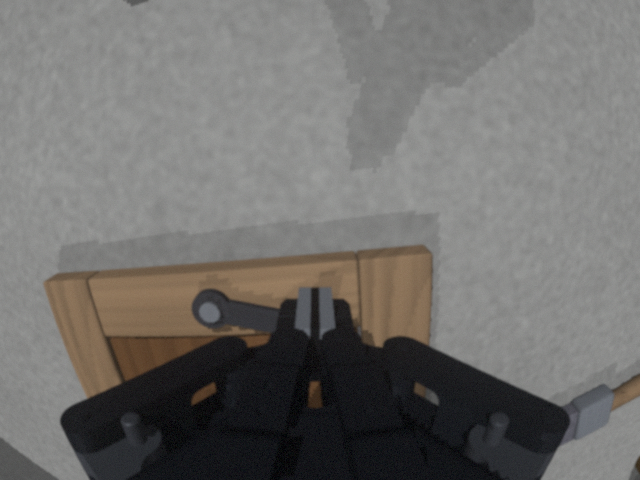

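The pivot is at (210,310) and the arm runs right and slightly down under the gripper, which hides the tab behind the finger. That matches the measured angle, about 12 degrees short of the finger face. Next I descend and push.

>>> step_arm:
  commands: [0,-0.0005,0.008,0,0,0,0,-0.0005,0.017,0,0,0,0,-0.0005,0.025,0,0,0,0,-0.0005,0.025,0,0,0,-0.0057,0.001,0.025,0,0,6,-0.0116,0.002,0.025,0,0,12,-0.0176,0.0023,0.025,0,0,18,-0.0235,0.0021,0.025,0,0,24,-0.0294,0.0012,0.025,0,0,30,-0.0352,-0.0002,0.025,0,0,36]

```text
t: 12.35
tcp_pos: [0.5641, 0.0956, 0.0307]
tool_rot: [0.92, 0.391, 0.001, 0.0]
force: [-0.7, 0.3, -0.8]
finger_gap: 0.007
gripper_force: 0.4
```

```bash
python3 - <<'E'
from h import *
rel([pose('L',-41,.028)])
rel([pose('L',-41-i,.028) for i in (5,10,15,20,25,30,35,40,45,49)],pose('L',-41,.028))
E
```

```text
at [0.5641 0.0956 0.0307] 46.1 F [-0.7  0.3 -0.8]
[-0.0015, -0.0016, 0.0027] -0.3
[-0.0048, 0.0014, -0.0] 5.0
[-0.0097, 0.0023, -0.0] 10.0
[-0.0146, 0.0028, -0.0] 15.0
[-0.0196, 0.0029, -0.0] 20.0
[-0.0245, 0.0025, -0.0] 25.0
[-0.0294, 0.0018, -0.0] 30.0
[-0.0342, 0.0006, -0.0] 35.0
[-0.0389, -0.0011, -0.0] 40.0
[-0.0435, -0.0031, -0.0] 45.0
[-0.0469, -0.005, -0.0] 49.0
```

>>> step_arm:
  commands: [-0.0048,0.0014,0.001,0,0,5,-0.0097,0.0023,0.002,0,0,10,-0.0146,0.0028,0.002,0,0,15,-0.0196,0.0029,0.002,0,0,20,-0.0245,0.0025,0.002,0,0,25,-0.0294,0.0018,0.002,0,0,30,-0.0342,0.0006,0.002,0,0,35,-0.0389,-0.0011,0.002,0,0,40,-0.0435,-0.0031,0.002,0,0,45,-0.0472,-0.005,0.002,0,0,49]

```text
t: 13.35
tcp_pos: [0.5281, 0.0647, 0.0289]
tool_rot: [1.0, -0.025, 0.001, 0.0]
force: [1.2, -0.3, 1.1]
finger_gap: 0.0
gripper_force: 0.4
```

>>> step_arm:
  commands: [-0.001,0,0,0,0,0,-0.001,0,0,0,0,0,0.006,0,0,0,0,0,0.013,0,0,0,0,0,0.02,0,0,0,0,0,0.02,0,-0.02,0,0,0,0.02,0,-0.06,0,0,0,0.02,0,-0.1,0,0,0,0.02,0,-0.14,0,0,0,0.02,0,-0.17,0,0,0]

```text
t: 14.35
tcp_pos: [0.5483, 0.0642, 0.201]
tool_rot: [1.0, -0.023, 0.002, 0.0]
force: [1.3, -0.3, -0.4]
finger_gap: 0.001
gripper_force: 0.0
```

>>> step_arm:
  commands: [0,-0.04,0,0,0,0,0,-0.08,0,0,0,0,0,-0.12,0,0,0,0,0,-0.16,0,0,0,0,0,-0.2,0,0,0,0,0,-0.24,0,0,0,0,0,-0.27,0,0,0,0,0,-0.29,0,0,0,0,0,-0.3,0,0,0,0,0,-0.3,0,0,0,0]

```text
t: 15.35
tcp_pos: [0.5609, 0.365, 0.198]
tool_rot: [1.0, -0.022, -0.0, 0.0]
force: [0.2, -0.3, 0.3]
finger_gap: -0.003
gripper_force: 0.0
```

```bash
python3 - <<'E'
from h import *
import cv2
rel([])
a=manip.snapshot("top")["pixels"][190:330,250:410]
cv2.imwrite("pics/top1.png",cv2.resize(a,(640,560),interpolation=cv2.INTER_CUBIC))
E
```

```text
at [0.5609 0.365  0.198 ] -2.6 F [ 0.2 -0.3  0.3]
```

View pics/top1.png

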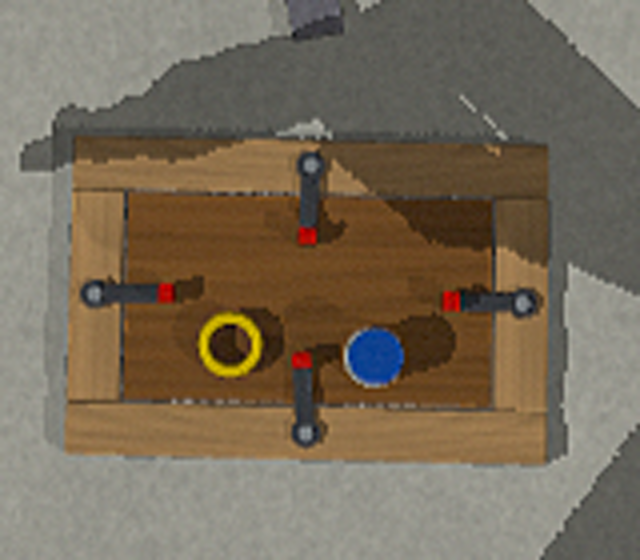

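All four clips point straight in over the board: left tab (167,292), right (452,300), far (307,236), near (302,360). The pot and tape have not moved, and the arm is clear of everything.

```bash
python3 -c "
from station import manip
print(manip.sign_off())"
```

```text
the job is handed in; nothing more can be done
None
```

I turned the left, right and far clips straight in over the board with light fingertip pushes and handed the job in at about 15 s; the last top view showed all four clips square and the pot and tape unmoved, but sign-off returned no verdict.

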